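# Drop a ball charge from the media hopper into the mill jar

## Task

Charge the mill jar with the grinding balls waiting in the hopper: swing the latch with the red knob right over so that it no longer bars the slide gate, then draw the gate out by its upturned lip until you feel it firmly against its end stop, without straining or slamming it. Leave the latch over and the gate open, all nine balls in the jar, and do not disturb the jar, the vase, the jar lid, the spatula or the spray bottle.

Things in the scene. Friction and masses are not known exactly. Their poses are not given: they have to be found in the camera images.
- hopper: media hopper, grey steel on blue legs, 370 mm tall, fixed. Origin on the table below the centre of its 78 mm square chute; own +y = the way the gate draws out, +x = latch side, z up; mm here in these axes. Front wall y 39 to 42 (neck x +-42, z 165 to 232, widening to the bin, x +-108, z 305 to 370); legs x +-118, y 50 and -90; gate rails x +-44 to +-54, y -55 to 170, z 150 to 168
- gate: the slide gate with its cassette, same origin and axes as the hopper. 4 mm aluminium blade, level under the chute, top at z 162, its front edge turned up into a lip. It ends on a brass clamp on the -x rail that is set elsewhere each time, so that the gate comes out 85 to 110 mm: the place of this stop is not given and must be felt
- blade (a joint): how far the gate is drawn out, m: 0 shut, growing towards own +y. Its wiper drags at 4 to 6 N all the way and holds the gate where it is left; the chute is wholly clear beyond 0.080
- gate_lip (a point): middle of the rolled top edge (10 mm thick, 76 mm long along x) of the gate's lip; moves with the gate; at x 0, y 150, z 205 when shut. The lip is an upright 4 mm plate, 70 mm wide, from the blade (z 162) up to z 210. Between the front wall and the lip there are 100 mm of free room over the blade
- keeper (a joint): swing latch, rad: 0 latched: its bar (52 mm long, z 168 to 184, y 160 to 166) lies across in front of the lip and lets the gate move 8 mm at most. Grows to 1.6, its own firm stop, as the lever is pushed over to +x and down; the bar then stands upright at x 44 to 60, up to z 228, beside the lip's path. Stiff pivot (0.06 Nm), stays where it is left
- latch_knob (a point): centre of the red ball knob (18 mm) on the latch's lever (8 mm rod); moves with it. Pivot along y at x 52, y 166, z 176; latched, the lever stands straight up, the knob 62 mm above the pivot; pushed right over, it points level to +x
- jar: open mill jar of tan ceramic, 156 mm wide, 118 mm high, walls 8 mm, 1.6 kg, loose, already standing under the chute's spout; origin at the centre of its underside
- ball0_center (a point): centre of a white alumina grinding ball, 25 mm, 31 g; one of nine that lie on the shut gate in the hopper's neck at the start
- ball1_center (a point): centre of a white alumina grinding ball, 25 mm, 31 g; one of nine that lie on the shut gate in the hopper's neck at the start
- ball2_center (a point): centre of a white alumina grinding ball, 25 mm, 31 g; one of nine that lie on the shut gate in the hopper's neck at the start
- ball3_center (a point): centre of a white alumina grinding ball, 25 mm, 31 g; one of nine that lie on the shut gate in the hopper's neck at the start
- ball4_center (a point): centre of a white alumina grinding ball, 25 mm, 31 g; one of nine that lie on the shut gate in the hopper's neck at the start
- ball5_center (a point): centre of a white alumina grinding ball, 25 mm, 31 g; one of nine that lie on the shut gate in the hopper's neck at the start
- ball6_center (a point): centre of a white alumina grinding ball, 25 mm, 31 g; one of nine that lie on the shut gate in the hopper's neck at the start
- ball7_center (a point): centre of a white alumina grinding ball, 25 mm, 31 g; one of nine that lie on the shut gate in the hopper's neck at the start
- ball8_center (a point): centre of a white alumina grinding ball, 25 mm, 31 g; one of nine that lie on the shut gate in the hopper's neck at the start
- vase: unfired dark clay vase, 120 mm wide, 140 mm tall, loose on a banding wheel 180 mm wide and 54 mm high; origin at the centre of its underside. Leave alone
- jar_lid: tan lid of the mill jar, 132 mm wide, 34 mm high with its knob, lying on the table; origin at the centre of its underside. Leave alone
- knife: spatula with a red handle, 170 mm long, lying flat; origin under its middle. Leave alone
- spray: clear spray bottle with a black head, 64 mm wide, 180 mm tall; origin at the centre of its underside. Leave alone

How it is judged:
By the outcome, as a careful person would: the job done as asked, in the order asked, and still so for the second after the job is handed in, with the robot touching nothing.
It also fails if it takes over 45 s, if anything falls off the work surface, if the arm or the gripper's body presses on something with over 40 N, if the wrist force passes 120 N, or if a joint passes its speed limit or range.

## Robot

A 6-joint arm with a two-finger parallel gripper is mounted at the origin on the work surface. World frame = base frame: x ahead of the robot, y to its left, z up, the work surface at z = 0. Lengths are in m, angles in rad, forces in N, time in s.
With the tool pointing down it reaches from about 0.375 to 0.975 m from the base axis. Payload 3.8 kg.
Tool frame: the origin (TCP) lies at the very end of the fingers, on their centre line; the grasp point (between the pads) lies 19 mm behind it; z points along the fingers, y is the line along which they close (so a half turn about z gives the same grasp; the last joint's range is limited). The gripper opens to 85 mm and grips with 20 to 120 N. Pads are 22 mm wide; open, the fingers measure 114 mm over their backs; the gripper's body (76 mm by 85 mm) begins 54 mm behind the grasp point. The pads swing forward as they close: fully open they stand 13 mm farther back than shut.
Start: joints at [-1.295, 0.264, 1.604, -0, 1.274, -0.037], TCP at [0.208, -0.642, 0.231] pointing down, gripper open.
Joint ranges: [-2.63, 2.63], [-0.94, 2.18], [0.31, 2.57], [-1.31, 4.45], [0, 2.66], [-2.55, 2.55]. Speed limits (rad/s): [2.57, 2.57, 3.14, 3.14, 3.14, 3.14].

## Interface

Orientations are given as a rotation vector (axis times angle).
In Python, from workcell import monitor, viewer, job gives the robot as it stands. The module is installed in compiled form; this text tells all that it offers.
- The arm moves only by the tool step_arm, never from a script. Its argument "series" is one flat list of numbers, 4 for each row, row after row: the shift along the tool's x, y, z in m, then the turn about the tool's z in rad. A call has 1 to 8 rows; each row is the pose to reach, as a shift and turn from the pose commanded when the call began, along the tool's axes at that moment; what a row does not reach only later rows make up. A row lasts 1/8 s, in which the tool goes at most 62.5 mm and 10.7 degrees, less where a joint would pass 70% of its speed; a pose out of reach is approached as far as the arm can. A call with a gripper value outside its range is refused whole. "gripper" is the opening, from 0 (shut) to 1 (fully open), set as the call begins (left out, the last holds). The fingers move at their own pace and stop on an object; "newtons" is the grip in N (left out, the last holds). Time passes only in rows, so rows that repeat a pose let the fingers close. It gives the time, the measured TCP pose, the force, the opening and the grip force at its end, in the units of the state.
- monitor.read_state(): the state, without advancing time (a new reading comes with each control period).
- viewer.read_camera(name): name is "scene" or "top"; returns a dict with "image" (420x560x3 uint8, red, green, blue), "intrinsics" (3x3 intrinsics, pixels), "T" (4x4, takes a point from camera to world coordinates). Camera axes: x right, y up, looking along -z (the intrinsics and any distortion apply to the point x, -y, -z); pixel columns grow to the right and rows downward; lengths in m; the calibration is good to about 2 mm. A picture is of the moment at which its call begins. There is no depth.
- job.finish_job(): hands the job in; it is judged then, once.
Trained networks look in a picture, given as the dict that the camera call returned (one of the last four; its "shot" number tells which), for a name from the list of things; names that differ only in an ending like _2 or _b are one class to them, and where a whole thing is asked for, a point or a joint stands for the part that bears it (a point fixed in the world has none). Each returns a list of dicts, best first, with "score" (0 to 1); they miss things now and then, are a little off and sometimes report something else, mostly with a low value. They report only what shows in the picture. A call takes as long as a camera call.
- viewer.boxes_of(picture, label): "extent" ([centre column, centre row, width, height] in pixels, round what is visible of it).
- viewer.spot_point(picture, label): "point" ([column, row] in pixels: a listed point, or the origin of a listed thing).
The state is a dict: "time": time; "q": joint angles; "joint_vel": joint speeds; "joint_torque": joint torques, N m; "tool_pos": TCP position; "tcp_rot": TCP orientation; "wrist_force": force on the tool from outside, world axes, zero at the start; "torque": the same for the moment, N m; "width": opening from 0.0 (shut) to 1.0 (fully open); "grip_force": force on a finger pad.
Only numpy, scipy, OpenCV 4.12 (cv2) and the standard library are available. Lean on these libraries where they do the work, as an engineer would, in place of code of your own. Each camera call takes 0.05 s, during which the arm holds its last target. There are 200 camera calls.

## Working session

There is one attempt and no reset: what is moved stays moved. The work goes in short steps, Python scripts to look and compute and a tool call to move; the robot and the scene stay as the last step left them, time stands still between calls to the robot, and variables do not carry over. Pictures are saved under pics/ and viewed, at most 10 in all, crops included, and the job is handed in when it is done.

Besides the shell and the picture viewer there is one more tool, called after "Emit:" as name(argument=value, ...) on one line, values as JSON. step_arm: Moves the arm, as the interface text tells. Its arguments: {"type":"object","properties":{"series":{"type":"array"},"gripper":{"type":"number"},"newtons":{"type":"number"}},"required":["series"]}

```bash
mkdir -p pics
cat > h.py <<'E'
import numpy as np, cv2
from workcell import monitor, viewer, job
def ray(p,px):
    K=np.array(p["intrinsics"]);T=np.array(p["T"])
    d=np.linalg.inv(K)@np.array([px[0],px[1],1.]);d=np.array([d[0],-d[1],-d[2]])
    return T[:3,3],T[:3,:3]@(d/np.linalg.norm(d))
def tri(rs):
    A=0;b=0
    for o,d in rs:
        P=np.eye(3)-np.outer(d,d);A=A+P;b=b+P@o
    return np.linalg.solve(A,b)
def atz(r,z): o,d=r;return o+d*(z-o[2])/d[2]
def proj(p,X):
    T=np.array(p["T"]);c=T[:3,:3].T@(np.array(X)-T[:3,3]);v=np.array(p["intrinsics"])@np.array([c[0],-c[1],-c[2]]);return v[:2]/v[2]
E
python3 - <<'E'
from h import *
np.set_printoptions(precision=4,suppress=True)
P={n:viewer.read_camera(n) for n in("scene","top")}
for n in P: print(n,list(P[n].keys()),P[n]["T"][:3,3] if hasattr(P[n]["T"],'shape') else P[n]["T"])
cv2.imwrite("pics/a.png",np.hstack([P["scene"]["image"]])[:,:,::-1]);cv2.imwrite("pics/b.png",P["top"]["image"][:,:,::-1])
for l in["hopper","gate_lip","latch_knob","jar","vase","jar_lid","knife","spray"]:
    rs=[]
    for n in P:
        s=viewer.spot_point(P[n],l)
        print(l,n,[(np.round(x["point"],1).tolist(),round(x["score"],2)) for x in s[:2]])
        if s: rs.append(ray(P[n],s[0]["point"]))
    if len(rs)==2:
        X=tri(rs);print("   ",X,[round(float(np.linalg.norm(np.cross(X-o,d))),4) for o,d in rs])
    elif rs: print("  z0",atz(rs[0],0))
s=monitor.read_state();print(s["tcp_rot"],s["tool_pos"],s["time"])
E
```

```text
scene ['image', 'intrinsics', 'T', 'shot'] [ 0.6914 -0.1125  1.0797]
top ['image', 'intrinsics', 'T', 'shot'] [0.2537 0.0912 1.3646]
hopper scene []
hopper top []
gate_lip scene [([257.7, 237.1], 0.78)]
gate_lip top [([331.9, 196.4], 0.66)]
    [ 0.5141 -0.0053  0.1775] [0.003, 0.003]
latch_knob scene [([278.9, 244.7], 0.71)]
latch_knob top [([324.5, 169.3], 0.55), ([282.5, 177.2], 0.19)]
    [0.5688 0.0131 0.2222] [0.0022, 0.0022]
jar scene [([380.4, 182.1], 0.5)]
jar top [([383.7, 200.1], 0.62)]
    [0.5314 0.0152 0.6755] [0.1427, 0.1427]
vase scene [([382.1, 180.9], 0.93)]
vase top [([183.3, 171.2], 0.84)]
    [0.6133 0.377  0.0604] [0.0006, 0.0006]
jar_lid scene [([305.5, 182.0], 0.91)]
jar_lid top [([237.7, 234.7], 0.9)]
    [ 0.451   0.2393 -0.0122] [0.0016, 0.0016]
knife scene [([309.6, 249.0], 0.97)]
knife top [([282.6, 173.6], 0.74)]
    [0.611  0.1061 0.0145] [0.0068, 0.0068]
spray scene [([313.5, 125.7], 0.82)]
spray top [([177.7, 276.1], 0.57)]
    [ 0.3361  0.396  -0.0093] [0.0046, 0.0046]
[3.1032 0.4894 0.    ] [ 0.2077 -0.6422  0.2313] 0.9
```

View pics/a.png

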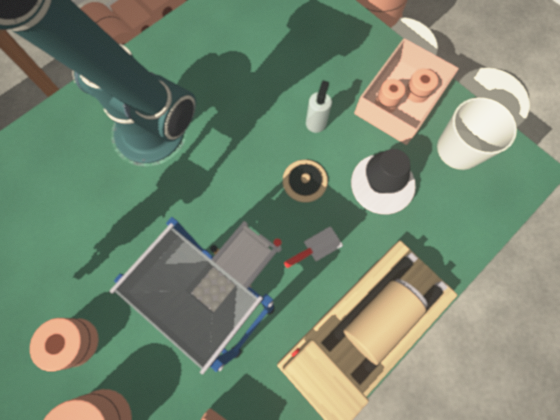

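View pics/b.png

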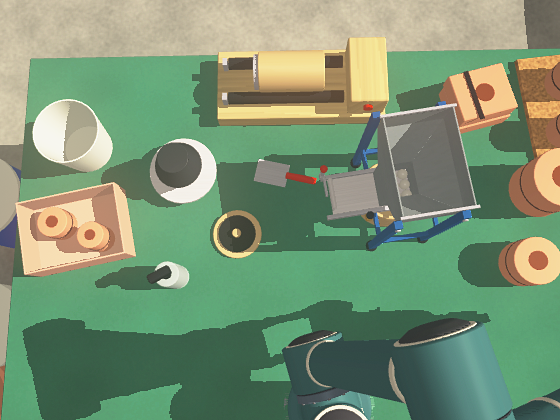

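The pictures show the hopper right of centre in top (rim about (381,110)–(478,207)), gate drawing out to image left (world +y), red knob at top (324,169), scene (278,243). I'll zoom in for the rim corners to fix the yaw.

Run:
```python
import cv2
a=cv2.imread("pics/a.png");b=cv2.imread("pics/b.png")
cv2.imwrite("pics/a2.png",cv2.resize(a[210:375,105:305],None,fx=3.6,fy=3.6,interpolation=cv2.INTER_CUBIC))
cv2.imwrite("pics/b2.png",cv2.resize(b[95:255,310:490],None,fx=3.7,fy=3.7,interpolation=cv2.INTER_CUBIC))
```

```text
(no output)
```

View pics/a2.png

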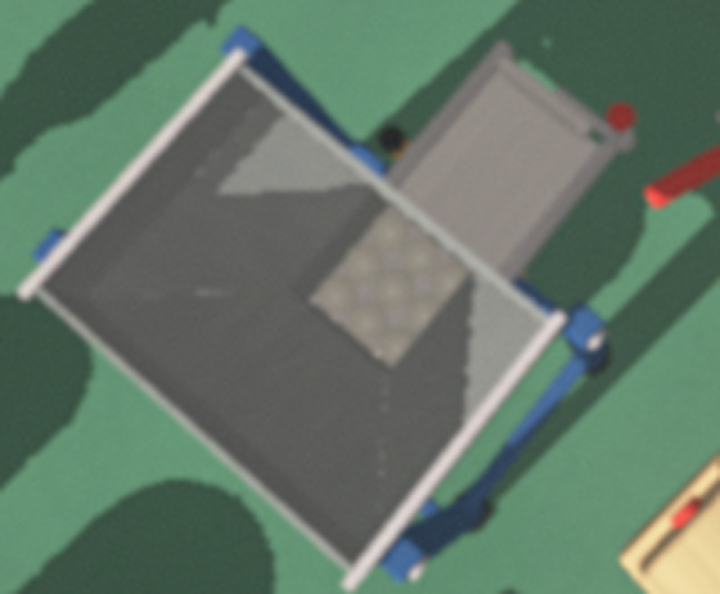

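View pics/b2.png

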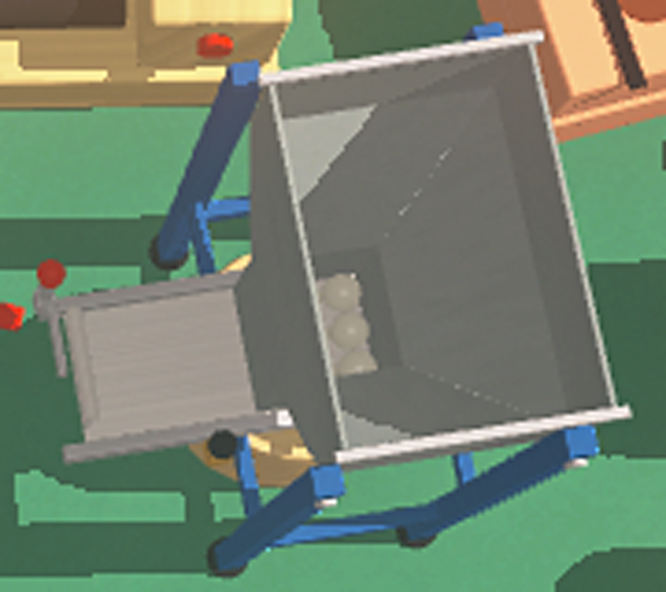

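Zooms: knob at scene (277.2,242.5), top (323.8,169); rim corners and -x rail end are clear, balls visible in the neck, jar beneath. Now fit the hopper pose.

```bash
cat > fit.py <<'E'
from h import *
from scipy.optimize import least_squares
np.set_printoptions(precision=4,suppress=True)
P={n:viewer.read_camera(n) for n in("scene","top")}
S=lambda u,v:(105+u/3.6-.36,210+v/3.6-.36); Tp=lambda u,v:(310+u/3.7-.36,95+v/3.7-.36)
# (cam, pixel, x, y or 'f'/'b', z)
O=[("scene",S(620,117),52,166,238),("top",Tp(51,274),52,166,238),
("scene",S(503,43),-54,170,168),("top",Tp(66,455),-54,170,168),
("scene",S(238,60),-108,'f',370),("scene",S(560,320),108,'f',370),("scene",S(25,293),-108,'b',370),("scene",S(350,585),108,'b',370),
("top",Tp(337,457),-108,'f',370),("top",Tp(267,80),108,'f',370),("top",Tp(627,411),-108,'b',370),("top",Tp(540,38),108,'b',370)]
for n in P:
    s=viewer.spot_point(P[n],"gate_lip")
    if s: O.append((n,s[0]["point"],0,150,205))
def W(v,x,y,z):
    c,s=np.cos(v[2]),np.sin(v[2]);return np.array([v[0]+c*x/1e3-s*y/1e3,v[1]+s*x/1e3+c*y/1e3,z/1e3])
def f(v):
    r=[]
    for n,p,x,y,z in O:
        yy=v[3] if y=='f' else v[4] if y=='b' else y
        r+=list(proj(P[n],W(v,x,yy,z))-np.array(p))
    return np.array(r)
s=least_squares(f,[.53,-.16,.17,70,-110],loss="soft_l1",x_scale=[.01,.01,.05,10,10])
v=s.x;print(v);print(f(v).reshape(-1,2).round(1).tolist())
for k,q in dict(knob=(52,166,238),lip=(0,150,205),knobover=(114,166,176)).items(): print(k,W(v,*q))
print([float(x) for x in v[:3]])
E
python3 fit.py
```

```text
[   0.5377   -0.1571    0.1442   43.0967 -112.235 ]
[[0.6, -0.2], [0.0, -0.2], [-0.1, -1.5], [0.0, 1.3], [0.6, -0.7], [-0.4, -0.1], [0.4, 0.1], [0.0, -0.1], [1.4, -0.1], [-0.1, -0.1], [0.0, 0.3], [0.3, -0.2], [0.4, 1.7], [0.8, -0.2]]
knob [0.5653 0.0146 0.238 ]
lip [ 0.5161 -0.0087  0.205 ]
knobover [0.6266 0.0235 0.176 ]
[0.5376644181106561, -0.15713985522766794, 0.1442164622794079]
```

```bash
cat > to.py <<'E'
import sys
from h import *
from scipy.spatial.transform import Rotation as R
V=(0.5377,-0.1571,0.1442)
def W(x,y,z):
    c,s=np.cos(V[2]),np.sin(V[2]);return np.array([V[0]+(c*x-s*y)/1e3,V[1]+(s*x+c*y)/1e3,z/1e3])
s=monitor.read_state();r=R.from_rotvec(s["tcp_rot"]).as_matrix();p=np.array(s["tool_pos"])
d=p-W(0,0,0);c,sn=np.cos(V[2]),np.sin(V[2])
print("now own",np.round([(c*d[0]+sn*d[1])*1e3,(-sn*d[0]+c*d[1])*1e3,p[2]*1e3],1),"yaw",round(np.arctan2(r[1,0],r[0,0])-V[2],4),"F",np.round(s["wrist_force"],1),"t",s["time"],"w",round(s["width"],3))
for a in sys.argv[1:]:
    print(a,np.round(r.T@(W(*map(float,a.split(',')))-p),4).tolist())
E
python3 to.py 24,174,450 24,174,250 24,174,222
```

```text
now own [-396.3 -432.7  231.3] yaw 0.1686 F [-0.  -0.2 -0.1] t 1.1 w 0.999
24,174,450 [0.5161, -0.5276, -0.2187]
24,174,250 [0.5161, -0.5276, -0.0187]
24,174,222 [0.5161, -0.5276, 0.0093]
```

Emit:
step_arm(series=[0,0,-0.0625,0,0,0,-0.125,0,0,0,-0.18,0,0.04,-0.04,-0.219,0.05,0.08,-0.082,-0.219,0.1,0.122,-0.125,-0.219,0.169,0.164,-0.168,-0.219,0.169,0.206,-0.211,-0.219,0.169], gripper=0, newtons=30)

```text
time: 2.1
tool_pos: [0.3393, -0.3763, 0.4505]
tcp_rot: [3.133, 0.225, 0.001]
wrist_force: [0.6, 0.5, -0.1]
width: 0.001
grip_force: 0.0
```

```bash
python3 to.py 24,174,450 24,174,250
```

```text
now own [-227.8 -188.4  450.5] yaw -0.0008 F [ 0.6  0.5 -0.1] t 2.1 w 0.001
24,174,450 [0.2515, -0.3626, 0.0005]
24,174,250 [0.2514, -0.3627, 0.2005]
```

Emit:
step_arm(series=[0.033,-0.048,0,0,0.067,-0.096,0,0,0.1,-0.145,0,0,0.133,-0.193,0,0,0.167,-0.242,0,0,0.201,-0.29,0,0,0.232,-0.335,0,0,0.2515,-0.3625,0.0,0])

```text
time: 3.1
tool_pos: [0.5363, 0.0192, 0.4502]
tcp_rot: [-3.133, -0.229, -0.0]
wrist_force: [-0.4, -0.5, -0.2]
width: 0.001
grip_force: 0.0
```

Emit:
step_arm(series=[0,0,0.06,0,0,0,0.12,0,0,0,0.17,0,0,0,0.2,0,0,0,0.2,0])

```text
time: 3.72
tool_pos: [0.5335, 0.0168, 0.2472]
tcp_rot: [-3.133, -0.226, 0.01]
wrist_force: [-0.2, 0.5, 1.3]
width: 0.003
grip_force: 0.0
```

```bash
python3 to.py 24,174,222
python3 - <<'E'
from h import *
a=viewer.read_camera("scene");b=viewer.read_camera("top")
A=cv2.resize(a["image"][190:310,190:340],None,fx=2.6,fy=2.6,interpolation=2);B=cv2.resize(b["image"][120:240,260:410],None,fx=2.6,fy=2.6,interpolation=2)
cv2.imwrite("pics/c.png",np.hstack([A,B])[:,:,::-1])
E
```

```text
now own [ 20.8 172.7 247.2] yaw -0.0004 F [-0.2  0.5  1.3] t 3.725 w 0.003
24,174,222 [0.0033, -0.0013, 0.0251]
```

View pics/c.png

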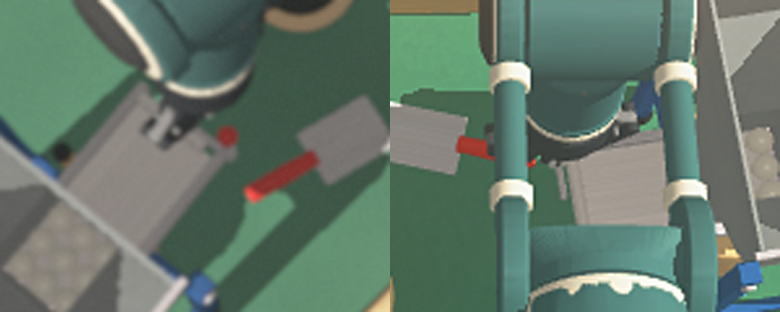

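The scene crop shows the shut fingers just on the gate side of the red knob ((227,137) in the crop), clear of it and the spatula. Lower, then swing the latch.

Emit:
step_arm(series=[0,0,0.014,0,0,0,0.028,0,0,0,0.028,0])

```text
time: 4.2
tool_pos: [0.5347, 0.0167, 0.2207]
tcp_rot: [-3.133, -0.226, 0.004]
wrist_force: [0.2, 0.7, -0.4]
width: 0.0
grip_force: 0.0
```

```bash
python3 to.py 37,174,222 55.2,174,220 71,174,211 82,174,196.5 86.6,174,183
```

```text
now own [ 22.  172.5 220.7] yaw -0.0004 F [ 0.2  0.7 -0.4] t 4.2 w 0.0
37,174,222 [0.015, -0.0015, -0.0014]
55.2,174,220 [0.0332, -0.0015, 0.0006]
71,174,211 [0.0491, -0.0015, 0.0095]
82,174,196.5 [0.0601, -0.0015, 0.024]
86.6,174,183 [0.0647, -0.0015, 0.0375]
```

Emit:
step_arm(series=[0.014,-0.001,-0.001,0,0.024,-0.001,-0.001,0,0.033,-0.001,0.001,0,0.041,-0.001,0.004,0,0.048,-0.001,0.009,0,0.054,-0.001,0.016,0,0.059,-0.001,0.023,0,0.059,-0.001,0.023,0])

```text
time: 5.2
tool_pos: [0.5938, 0.0261, 0.1983]
tcp_rot: [3.133, 0.226, -0.002]
wrist_force: [-0.2, 0.1, 0.1]
width: 0.001
grip_force: 0.0
```

```bash
python3 to.py 82,174,196.5 86.6,174,183 87,174,178
```

```text
now own [ 81.9 173.3 198.3] yaw -0.0003 F [-0.2  0.1  0.1] t 5.2 w 0.001
82,174,196.5 [0.0001, -0.0007, 0.0018]
86.6,174,183 [0.0047, -0.0007, 0.0153]
87,174,178 [0.0051, -0.0007, 0.0203]
```

Emit:
step_arm(series=[0.002,0,0.005,0,0.004,0,0.01,0,0.005,0,0.015,0,0.005,0,0.018,0])

```text
time: 5.7
tool_pos: [0.5992, 0.0269, 0.181]
tcp_rot: [-3.133, -0.226, -0.001]
wrist_force: [0.7, 0.9, 2.2]
width: 0.001
grip_force: 0.7
```

Emit:
step_arm(series=[0,0,0.002,0,0,0,0.003,0])

```text
time: 5.95
tool_pos: [0.5993, 0.0269, 0.1786]
tcp_rot: [3.133, 0.226, 0.001]
wrist_force: [1.1, -0.3, 3.4]
width: -0.008
grip_force: 2.1
```

```bash
python3 to.py 87,174,176
```

```text
now own [ 87.4 173.2 178.6] yaw -0.0004 F [ 1.1 -0.3  3.4] t 5.95 w -0.008
87,174,176 [-0.0004, -0.0008, 0.0026]
```

Emit:
step_arm(series=[0,0,0.001,0,0,0,0.002,0])

```text
time: 6.2
tool_pos: [0.5994, 0.0269, 0.1781]
tcp_rot: [3.133, 0.226, 0.002]
wrist_force: [-3.3, 1.3, 12.2]
width: -0.003
grip_force: 5.5
```

Latch firmly on its stop. Lift and go over the lip.

Emit:
step_arm(series=[0,0,-0.03,0,0,0,-0.09,0,0,0,-0.105,0,0,0,-0.105,0])

```text
time: 6.7
tool_pos: [0.5995, 0.0268, 0.2826]
tcp_rot: [3.133, 0.226, 0.004]
wrist_force: [-0.5, -0.7, -0.3]
width: 0.001
grip_force: 0.0
```

```bash
python3 to.py 0,150,260 0,150,184
python3 - <<'E'
from h import *
a=viewer.read_camera("scene")
s=viewer.spot_point(a,"latch_knob");print(s[:1], proj(a,[.6266,.0235,.176]),[proj(a,[.6266,.0235,.174])])
s=viewer.spot_point(a,"gate_lip");print(s[:1], proj(a,[.5161,-.0087,.205]))
cv2.imwrite("pics/d.png",cv2.resize(a["image"][190:310,190:340],None,fx=4,fy=4,interpolation=2)[:,:,::-1])
E
```

```text
now own [ 87.6 173.1 282.6] yaw -0.0005 F [-0.5 -0.7 -0.3] t 6.7 w 0.001
0,150,260 [-0.0876, 0.0231, 0.0224]
0,150,184 [-0.0878, 0.0231, 0.0984]
[{'point': [299.6, 265.5], 'score': 0.41}] [297.98571503 263.64070455] [array([297.93646894, 263.77293152])]
[{'point': [260.4, 236.9], 'score': 0.57}] [255.45633519 236.47937421]
```

View pics/d.png

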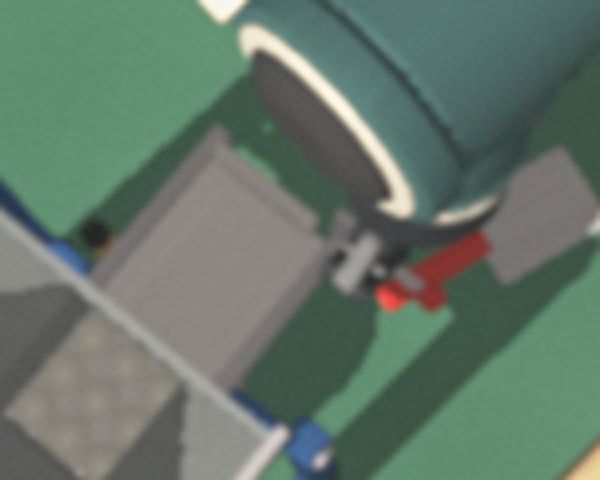

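The knob is at about scene (299,264), i.e. latch fully over; the lip (crop (225,140)–(318,225)) is still shut and clear. Go over the lip with the fingers half open.

Emit:
step_arm(series=[-0.044,0.012,0,0,-0.088,0.023,0,0,-0.088,0.023,0.03,0,-0.088,0.023,0.06,0,-0.088,0.023,0.085,0,-0.088,0.023,0.098,0,-0.088,0.023,0.098,0], gripper=0.6)

```text
time: 7.72
tool_pos: [0.5137, -0.0084, 0.1812]
tcp_rot: [-3.133, -0.226, 0.007]
wrist_force: [1.7, -0.3, 0.3]
width: 0.601
grip_force: 0.0
```

```bash
python3 to.py 0,150,184
```

```text
now own [ -2.4 150.6 181.2] yaw -0.0004 F [ 1.7 -0.3  0.3] t 7.725 w 0.601
0,150,184 [0.0024, 0.0006, -0.0028]
```

Close on the lip.

Emit:
step_arm(series=[0,0,0,0,0,0,0,0,0,0,0,0,0,0,0,0,0,0,0,0], gripper=0, newtons=30)

```text
time: 8.35
tool_pos: [0.516, -0.0081, 0.1845]
tcp_rot: [-3.133, -0.226, -0.004]
wrist_force: [-1.6, 3.2, 5.8]
width: 0.104
grip_force: 29.4
```

```bash
python3 to.py 0,150,184
```

```text
now own [-1.000e-01  1.505e+02  1.845e+02] yaw -0.0004 F [-1.6  3.2  5.8] t 8.35 w 0.104
0,150,184 [0.0001, 0.0005, 0.0005]
```

Gripped (8.8 mm). Draw 76 mm at moderate speed, then feel.

Emit:
step_arm(series=[0,-0.006,0,0,0,-0.014,0,0,0,-0.023,0,0,0,-0.032,0,0,0,-0.041,0,0,0,-0.05,0,0,0,-0.057,0,0,0,-0.06,0,0])

```text
time: 9.35
tool_pos: [0.5076, 0.0498, 0.1845]
tcp_rot: [3.13, 0.226, 0.004]
wrist_force: [0.1, -3.7, 5.9]
width: 0.104
grip_force: 30.1
```

Emit:
step_arm(series=[0,-0.004,0,0,0,-0.008,0,0,0,-0.012,0,0,0,-0.015,0,0,0,-0.017,0,0,0,-0.018,0,0])

```text
time: 10.1
tool_pos: [0.505, 0.0675, 0.1845]
tcp_rot: [3.131, 0.226, 0.004]
wrist_force: [0.9, -4.4, 7.0]
width: 0.103
grip_force: 30.2
```

```bash
python3 to.py 0,150,184
```

```text
now own [-1.000e-01  2.270e+02  1.845e+02] yaw 0.0 F [ 0.9 -4.4  7. ] t 10.1 w 0.103
0,150,184 [0.0001, 0.077, 0.0007]
```

Emit:
step_arm(series=[0,-0.001,0,0,0,-0.002,0,0,0,-0.003,0,0,0,-0.004,0,0,0,-0.005,0,0])

```text
time: 10.72
tool_pos: [0.5043, 0.0723, 0.1845]
tcp_rot: [3.131, 0.226, 0.004]
wrist_force: [-1.5, -4.1, 6.7]
width: 0.1
grip_force: 30.2
```

Emit:
step_arm(series=[0,-0.001,0,0,0,-0.002,0,0,0,-0.003,0,0])

```text
time: 11.1
tool_pos: [0.5038, 0.0753, 0.1845]
tcp_rot: [3.131, 0.226, 0.004]
wrist_force: [0.5, -5.0, 6.0]
width: 0.102
grip_force: 30.2
```

Emit:
step_arm(series=[0,-0.001,0,0,0,-0.002,0,0,0,-0.003,0,0])

```text
time: 11.48
tool_pos: [0.5036, 0.077, 0.1845]
tcp_rot: [3.128, 0.226, 0.004]
wrist_force: [1.2, -9.9, 6.1]
width: 0.105
grip_force: 30.2
```

Force is rising and motion lags: the stop, at about 86–87 mm. Confirm gently.

Emit:
step_arm(series=[0,-0.0005,0,0,0,-0.001,0,0,0,-0.001,0,0])

```text
time: 11.85
tool_pos: [0.5036, 0.077, 0.1845]
tcp_rot: [3.126, 0.226, 0.004]
wrist_force: [1.7, -11.1, 5.9]
width: 0.104
grip_force: 30.2
```

Emit:
step_arm(series=[0,-0.0005,0,0,0,-0.001,0,0,0,-0.0015,0,0,0,-0.0015,0,0])

```text
time: 12.35
tool_pos: [0.5035, 0.0771, 0.1845]
tcp_rot: [3.124, 0.226, 0.004]
wrist_force: [1.3, -16.3, 6.5]
width: 0.107
grip_force: 30.4
```

Firmly on the stop. Relax the pull, release and withdraw.

Emit:
step_arm(series=[0,0.001,0,0,0,0.002,0,0,0,0.0025,0,0])

```text
time: 12.72
tool_pos: [0.5036, 0.0771, 0.1846]
tcp_rot: [3.129, 0.226, 0.004]
wrist_force: [0.4, -7.0, 6.3]
width: 0.103
grip_force: 30.2
```

Emit:
step_arm(series=[0,0,0,0,0,0,0,0,0,0,0,0,0,0,0,0], gripper=0.5)

```text
time: 13.22
tool_pos: [0.5021, 0.0798, 0.1829]
tcp_rot: [-3.133, -0.226, 0.001]
wrist_force: [-0.6, -0.4, -0.3]
width: 0.5
grip_force: 0.0
```

Emit:
step_arm(series=[0,0,-0.02,0,0,0,-0.05,0,0,0,-0.11,0,0,0,-0.17,0,0,0,-0.2,0,0,0,-0.2,0])

```text
time: 13.98
tool_pos: [0.5038, 0.0799, 0.3869]
tcp_rot: [-3.133, -0.226, -0.01]
wrist_force: [-0.4, -0.4, -1.0]
width: 0.5
grip_force: 0.0
```

```bash
python3 to.py
python3 - <<'E'
from h import *
P={n:viewer.read_camera(n) for n in("scene","top")}
for n in P:
    for i in["ball0_center","gate_lip","latch_knob"]: print(n,i,[(np.round(x["point"],0).tolist(),round(x["score"],2)) for x in viewer.spot_point(P[n],i)])
a,b=[P[n]["image"] for n in P]
A=cv2.resize(a[190:330,150:330],None,fx=2.2,fy=2.2,interpolation=2);B=cv2.resize(b[100:240,300:480],None,fx=2.2,fy=2.2,interpolation=2)
cv2.imwrite("pics/e.png",np.hstack([A,B])[:,:,::-1])
E
```

```text
now own [  0.5 239.4 386.9] yaw -0.0002 F [-0.4 -0.4 -1. ] t 13.975 w 0.5
scene ball0_center [([207.0, 301.0], 0.64)]
scene gate_lip [([282.0, 208.0], 0.91)]
scene latch_knob [([297.0, 264.0], 0.49)]
top ball0_center []
top gate_lip [([295.0, 200.0], 0.85)]
top latch_knob [([235.0, 234.0], 0.59)]
```

View pics/e.png

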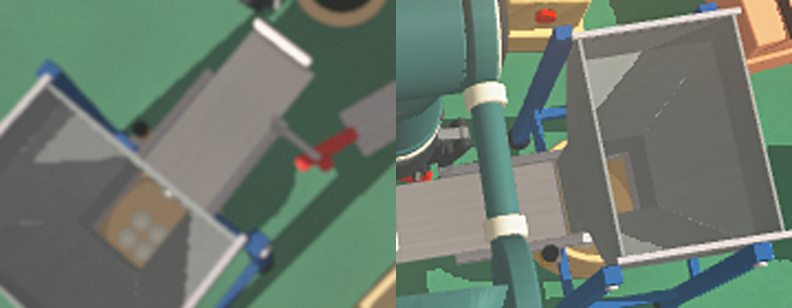

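Gate is drawn out, latch over; the chute shows the jar bottom with at least four balls. I'll zoom in on the chute, including a bright spot near scene (226,277).

Run:
```python
from h import *
P={n:viewer.read_camera(n) for n in("scene","top")}
a,b=[P[n]["image"] for n in P]
A=cv2.resize(a[250:320,180:250],None,fx=5.6,fy=5.6,interpolation=2);B=cv2.resize(b[150:220,360:430],None,fx=5.6,fy=5.6,interpolation=2)
cv2.imwrite("pics/f.png",np.hstack([A,B])[:,:,::-1])
for n in P:
  for i in["vase","jar_lid","knife","spray","jar"]: print(n,i,[np.round(x["point"],1).tolist() for x in viewer.spot_point(P[n],i)[:1]])
```

```text
scene vase [[380.7, 182.6]]
scene jar_lid []
scene knife [[314.6, 249.1]]
scene spray [[314.3, 121.7]]
scene jar [[227.7, 295.3]]
top vase [[188.3, 169.8]]
top jar_lid [[235.3, 236.0]]
top knife [[280.3, 176.5]]
top spray [[180.4, 277.5]]
top jar [[385.6, 201.2]]
```

View pics/f.png

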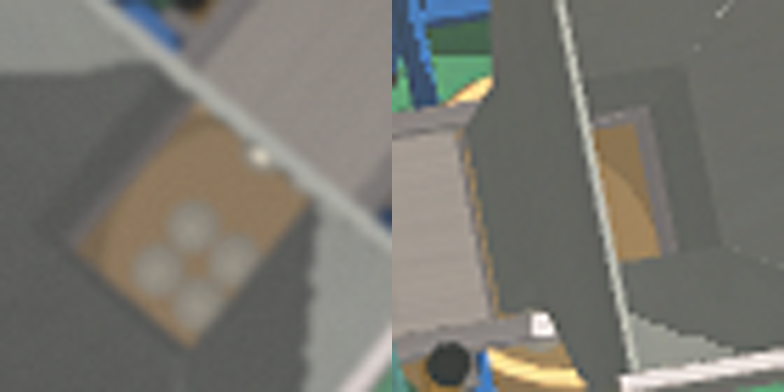

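Run:
```python
from h import *
a=viewer.read_camera("scene");V=(0.5377,-0.1571,0.1442)
def own(X):
    d=X-np.array([V[0],V[1],0]);c,s=np.cos(V[2]),np.sin(V[2]);return (1e3*np.array([c*d[0]+s*d[1],-s*d[0]+c*d[1],X[2]])).round(0).tolist()
for u,v in[(260,155),(190,225),(155,270),(232,258),(200,303)]:
    r=ray(a,(180+u/5.6-.4,250+v/5.6-.4));print((u,v),[own(atz(r,z)) for z in(.0245,.1,.165,.2)])
t=viewer.read_camera("top")
for n,p in(("scene",a),("top",t)):
  for k in range(9):
    pass
  print(n,[(np.round(x["extent"],0).tolist(),round(x["score"],2)) for x in viewer.boxes_of(p,"ball0_center")])
```

```text
(260, 155) [[-23.0, 40.0, 24.0], [-10.0, 38.0, 100.0], [1.0, 37.0, 165.0], [7.0, 37.0, 200.0]]
(190, 225) [[-28.0, -6.0, 24.0], [-15.0, -4.0, 100.0], [-3.0, -3.0, 165.0], [3.0, -2.0, 200.0]]
(155, 270) [[-27.0, -32.0, 24.0], [-14.0, -29.0, 100.0], [-2.0, -25.0, 165.0], [4.0, -23.0, 200.0]]
(232, 258) [[-2.0, -5.0, 24.0], [9.0, -4.0, 100.0], [19.0, -2.0, 165.0], [25.0, -1.0, 200.0]]
(200, 303) [[-0.0, -31.0, 24.0], [11.0, -27.0, 100.0], [21.0, -24.0, 165.0], [26.0, -22.0, 200.0]]
scene [([208.0, 300.0, 9.0, 6.0], 0.38)]
top [([178.0, 166.0, 46.0, 46.0], 0.16)]
```

Emit:
step_arm(series=[0,0,-0.05,0,-0.04,-0.03,-0.09,0,-0.09,-0.06,-0.1,0,-0.13,-0.08,-0.1,0,-0.13,-0.08,-0.1,0,-0.13,-0.08,-0.1,0])

```text
time: 15.92
tool_pos: [0.3625, 0.1401, 0.4833]
tcp_rot: [3.133, 0.226, 0.001]
wrist_force: [0.2, 0.2, -0.4]
width: 0.501
grip_force: 0.0
```

Run:
```python
from h import *
P={n:viewer.read_camera(n) for n in("scene","top")}
a,b=[P[n]["image"] for n in P]
A=a[120:400,100:480];B=b[80:360,140:520]
cv2.imwrite("pics/g.png",cv2.resize(np.hstack([A,B]),(798,294),interpolation=2)[:,:,::-1])
```

```text
(no output)
```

View pics/g.png

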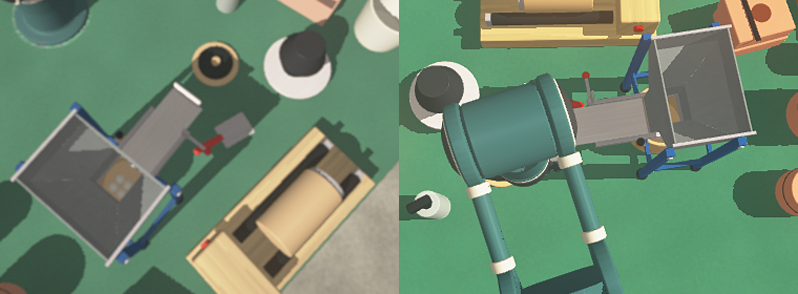

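The views show no stray balls on the table. The gate is open (lip at about (187,95)), the latch is over, and the vase, lid, spatula and bottle are in place. Handing in.

```bash
python3 -c "
from workcell import job
print(job.finish_job())"
```

```text
the job is handed in; nothing more can be done
None
```

I swung the latch over to its stop, then drew the gate out about 87 mm until it was firmly against its end stop (about 16 N of pull). I handed the job in with the gate open and nothing else disturbed. Five of the nine balls show in the jar; the hopper's chute looks empty and there are none on the table, so the other four are presumably in the part of the jar the cameras can't see.

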